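# Hook the trapped latch link out of the shelf rail

### The arm

A 6-joint arm with a two-finger parallel gripper is mounted at the origin on the work surface. World frame = base frame: x ahead of the robot, y to its left, z up, the work surface at z = 0. Lengths are in mm, angles in rad, forces in N, time in s.
With the tool pointing down it reaches from about 400 to 925 mm from the base axis. Payload 12.5 kg.
Tool frame: the origin (TCP) lies midway between the tips of the shut fingers; the grasp point (between the pads) lies 19 mm behind it (env.pinch_z is the z of the grasp point in the tool frame, in mm); z points along the fingers, y is the line along which they close (so a half turn about z gives the same grasp; the last joint's range is limited). The gripper opens to 95 mm and grips with 3 to 60 N. Pads are 20 mm wide; open, the fingers measure 119 mm over their backs; the gripper's body (75 mm by 180 mm) begins 59 mm behind the grasp point.
Start: joints at [-1.448, 0.491, 1.559, -0, 1.092, -0.106], TCP at [141.778, -608.725, 214.661] pointing down, gripper open.
Joint ranges: [-3.1, 3.1], [-0.84, 2.19], [0.05, 2.79], [-1.13, 4.28], [0.06, 2.93], [-2.69, 2.69]. Speed limits (rad/s): [2.22, 2.22, 2.79, 3.14, 3.14, 3.14].

### API

Orientations are given as [roll, pitch, yaw] about the fixed x, y, z axes, in that order (R = Rz(yaw) Ry(pitch) Rx(roll)).
In Python, from cell import env, eyes gives the robot as it stands.
- The arm moves only by the shell command python3 -m inch 'ROWS'. ROWS is JSON, a list of rows, each a list of 3 entries, a list of its own where there are three numbers: the shift along the tool's x, y, z in units of 60 mm (1.0 is 60 mm), then the turn about the tool's z in units of 5 degrees (1.0 is 5 degrees), then the closure, from -1 (fully open) to 1 (shut). In form: [[[tx, ty, tz], turn, claw], ...]. A call has exactly 10 rows; each row shifts and turns the commanded pose from where the row before left it, along the tool's axes as they then stand; what a row does not reach is not made up. A row lasts 1/8 s, in which the tool goes at most 62.5 mm and 10.7 degrees, less where a joint would pass 70% of its speed; a pose out of reach is approached as far as the arm can. A call is refused whole if a number of a shift passes 1 or a number of a turn 1, either way. A call with a gripper value outside its range is refused whole. The fingers move at their own pace and stop on an object; the grip force is fixed at half the most. Time passes only in rows, so rows that do not move let the fingers close, or fill a call up. It gives the time, the measured TCP pose, the force, the opening and the grip force at its end, in the units of the state.
- env.state(): the state, without advancing time (a new reading comes with each control period).
- eyes.read_camera(name): name is "scene" or "top" or "wrist"; returns a dict with "pixels" (400x640x3 uint8, red, green, blue), "fx", "fy", "cx", "cy" (pixels), "extrinsics" (4x4, takes a point from world to camera coordinates). Camera axes: x right, y down, z forward; pixel columns grow to the right and rows downward; lengths in mm; the calibration is good to about 2 mm. The wrist camera is an equidistant fisheye: a pixel r from the principal point sees the ray r / f radians off the axis. A picture is of the moment at which its call begins. There is no depth.
- env.job_done(): hands the job in; it is judged then, once.
Trained networks look in a picture, given as the dict that the camera call returned (one of the last four; its "shot" number tells which), for a name from the list of things; names that differ only in an ending like _2 or _b are one class to them, and where a whole thing is asked for, a point or a joint stands for the part that bears it (a point fixed in the world has none). Each returns a list of dicts, best first, with "score" (0 to 1); they miss things now and then, are a little off and sometimes report something else, mostly with a low value. They report only what shows in the picture. A call takes as long as a camera call. They do not tell look-alikes from the thing itself.
- eyes.boxes_of(name, picture): "centre" ([row, column] in pixels, amid what is visible of it).
- eyes.cut_out(name, picture): "mask" (400x640 bool, what is visible of it) and "centre" ([row, column] in pixels, amid what is visible of it).
- eyes.spot_point(name, picture): "centre" ([row, column] in pixels: a listed point, or the origin of a listed thing).
The state is a dict: "t": time; "joints": joint angles; "qvel": joint speeds; "tau": joint torques, N m; "eef_pos": TCP position; "tcp_rot": TCP orientation; "ft_force": force on the tool from outside, world axes, zero at the start; "moment": the same for the moment, N m; "opening": opening from 0.0 (shut) to 1.0 (fully open); "grip_force": force on a finger pad.
Only numpy, scipy, OpenCV 4.12 (cv2) and the standard library are available. Lean on these libraries where they do the work, as an engineer would, in place of code of your own. Each camera call takes 0.05 s, during which the arm holds its last target. There are 200 camera calls.

### The job

The tub's steel latch link has slipped into the narrow slot of the shelf rail. Using only the hooked pick, set its toe down lightly on the slot floor inside the link's bow, feeling for the floor because the pick telescopes and must not be jammed, and gently drag the link along the slot and out of the open mouth until all of it lies on the flat plate in front. Then hang the pick back in its fork, let go, and leave everything else where it is.

Things in the scene. Friction and masses are not known exactly. Their poses are not given: they have to be found in the camera images.
- rail: Fixed bare-metal slotted rail on the table. Origin: on its centre line at the slot's open mouth, at table height; +x runs into the slot, z up. Base plate x -110 to 133, 60 wide, 6 thick; its top is both slot floor and the open plate before the mouth. Slot x 0 to 125 (blind end), y -9 to 9, open above, wall tops at z 40. Too narrow for fingers.
- leaf (a point): Middle of a small spring leaf in the rail's +y wall (rail x 93 to 117, z 8 to 20). It presses the link's block against the -y wall with about 4 to 5 N, so the first 20 to 35 mm of drag take some 2 to 8 N of pull; after that the link slides freely.
- link: Loose dark steel latch link, about 45 g, 50 long (x), 15 wide (y), 11 high. Origin: centre of its underside; axes parallel to the rail's. x 0 to 25 is a solid block, 15 wide, z 0 to 11. x -25 to 0 is an open bow raised off the floor (see bow). It starts flat on the slot floor, its origin 85 to 97 mm inside the mouth.
- bow (a point): Centre of the link's bow opening, at the level of the link's underside (link x -10.5). The opening is 21 (x) by 9 (y), clear down to the floor. Around it: two side bars 3 wide and, at the end towards the mouth (link x -25 to -21), a cross bar; all at link z 7 to 11, with free space under them for the hook's toe.
- pick: Loose telescoping hooked pick, 130 g, hanging in the fork. Origin: centre of its collar's underside, z up. Collar 30 x 40 x 6; black handle above it 16 (x) by 24 (y), z 6 to 56, best gripped from above across x. Below: tube of 10 diameter to z -65, then a coaxial rod (7 thick, lower 18 mm 4.4) with a toe 4.4 thick bent to -x, its end 11.2 from the axis.
- tube_end (a point): Lower end of the pick's tube (pick z -65), where the telescoping rod comes out. The toe's underside is 97 to 137 mm below the pick's origin: it differs each time and is not reported, so feel for the floor. The toe is lightly sprung along the rod (2 N per mm, 8 mm at most). Over 15 N between pick and rail is jamming; 0.5 N counts as set down.
- stand: Fixed fork stand for the pick. Origin: centre under the fork, on the table; the fork opens to its own -x. Two prongs along x (-26 to 34), at y 10.5 to 19.5 and -10.5 to -19.5, tops at z 160, end lips 5 high at x -26 to -22; post behind, x 31 to 45, to z 160. Base plate 90 x 90 x 8.
- seat (a point): Where the pick's origin rests when hung: 160 above the stand's origin, collar on both prongs, toe to the stand's -x. Take the pick off by lifting it over the 5 mm lips and drawing it out to the stand's -x; hang it the reverse way.
- bowl1: Bystander: bamboo bowl, 110 across, 45 high. Origin: centre of underside.
- bowl2: Bystander: bamboo bowl, 120 across, 50 high. Origin: centre of underside.
- bowl3: Bystander: bamboo bowl, 100 across, 42 high. Origin: centre of underside.
- shaker: Bystander: small glass shaker with twist cap, 52 across, 102 high. Origin: centre of underside.
- soft_lid: Bystander: flat grey silicone lid, 90 across, 5 thick, with a stub knob 19 high in all. Origin: centre of underside.
Things that resemble listed ones, but are neither listed nor needed, are in the scene too. There is more than one size of the pick; the one meant has the size given above.

How it is judged:
By the outcome, as a careful person would: the job done as asked, in the order asked, and still so for the second after the job is handed in, with the robot touching nothing.
It also fails if it takes over 64 s, if anything falls off the work surface, if the arm or the gripper's body presses on something with over 40 N, if the wrist force passes 120 N, or if a joint passes its speed limit or range.

## Working session

There is one attempt and no reset: what is moved stays moved. The work goes in short steps, Python scripts to look and compute and a shell command to move; the robot and the scene stay as the last step left them, time stands still between calls to the robot, and variables do not carry over. Pictures are saved under pics/ and viewed, at most 10 in all, crops included, and the job is handed in when it is done.

```bash
mkdir -p pics; ls; cat > h.py <<'E'
import numpy as np, cv2
from cell import env, eyes
def ray(p,rc):
    r,c=rc; x=(c-p['cx'])/p['fx']; y=(r-p['cy'])/p['fy']
    if p.get('name')=='wrist':
        th=np.hypot(x,y); s=np.sin(th)/th if th>1e-9 else 1; d=np.array([x*s,y*s,np.cos(th)])
    else: d=np.array([x,y,1.])
    E=np.array(p['extrinsics']); R=E[:3,:3]; o=-R.T@E[:3,3]; d=R.T@d
    return o,d/np.linalg.norm(d)
def cam(n):
    p=eyes.read_camera(n); p['name']=n; return p
def tri(rs):
    A=np.zeros((3,3));b=np.zeros(3)
    for o,d in rs:
        M=np.eye(3)-np.outer(d,d);A+=M;b+=M@o
    x=np.linalg.solve(A,b); return x,[round(float(np.linalg.norm((np.eye(3)-np.outer(d,d))@(x-o))),1) for o,d in rs]
def atz(r,z):
    o,d=r; return o+d*(z-o[2])/d[2]
def save(p,n): cv2.imwrite('pics/'+n,cv2.cvtColor(p['pixels'],cv2.COLOR_RGB2BGR))
def proj(p,X):
    E=np.array(p['extrinsics']); c=E[:3,:3]@X+E[:3,3]; 
    return np.array([p['cy']+p['fy']*c[1]/c[2],p['cx']+p['fx']*c[0]/c[2]])
E
python3 - <<'E'
from h import *
print(env.state(),env.pinch_z)
P={}
for n in ['scene','top','wrist']:
    p=cam(n);P[n]=p;save(p,n+'0.png');print(n,{k:(v.shape if k=='pixels' else v) for k,v in p.items() if k!='extrinsics'},ray(p,(p['cy'],p['cx'])))
for t in ['rail','leaf','link','bow','pick','tube_end','stand','seat']:
  for n in P:
    print(t,n,[(np.round(d['centre'],1).tolist(),round(d['score'],2)) for d in eyes.spot_point(t,P[n])[:3]])
E
```

```text
pics
{'t': 0.0, 'joints': array([-1.44756635e+00,  4.91559458e-01,  1.55941203e+00,  1.59778240e-05,
        1.09172846e+00, -1.05616643e-01]), 'qvel': array([-9.13865331e-04,  7.54025405e-04,  5.81214794e-05, -8.11249579e-04,
       -3.26259376e-04, -6.46281545e-04]), 'tau': array([-2.61935102e-04, -6.12633276e+01, -2.58179355e+01,  6.92469534e-02,
        4.81931702e-02, -9.19216541e-05]), 'eef_pos': array([ 141.77098347, -608.46949929,  214.07470494]), 'tcp_rot': array([-3.14049302e+00, -1.30823221e-04,  2.28839171e-01]), 'ft_force': array([0.20479921, 0.76156712, 0.18285206]), 'moment': array([ 0.03067129, -0.04007647, -0.05086421]), 'grip_force': 0.0, 'opening': 0.998999851297085} -18.8
scene {'pixels': (400, 640, 3), 'fx': 467.73402826595975, 'fy': 467.73402826595975, 'cx': 323.36792136963976, 'cy': 200.29300622129767, 'shot': 1, 'name': 'scene'} (array([1127.66306772, -579.32818806, 1067.56194359]), array([-0.47840528,  0.46591538, -0.74434618]))
top {'pixels': (400, 640, 3), 'fx': 473.1072849464419, 'fy': 473.1072849464419, 'cx': 328.9780806093814, 'cy': 205.2015906517317, 's
[... 592 characters left out ...]
ene [([282.6, 306.9], 0.55)]
link top [([173.7, 379.8], 0.58)]
link wrist []
bow scene [([279.7, 302.3], 0.59)]
bow top [([181.0, 379.1], 0.52)]
bow wrist []
pick scene [([244.5, 402.8], 0.74), ([169.3, 318.9], 0.67), ([160.5, 364.2], 0.56)]
pick top [([175.1, 377.8], 0.74), ([205.0, 245.7], 0.73), ([143.5, 276.6], 0.72)]
pick wrist []
tube_end scene [([179.0, 366.0], 0.64), ([180.2, 326.9], 0.61), ([229.8, 398.3], 0.47)]
tube_end top [([269.1, 260.5], 0.72), ([160.0, 260.8], 0.63)]
tube_end wrist []
stand scene [([201.2, 361.8], 0.89)]
stand top [([213.5, 255.2], 0.83)]
stand wrist []
seat scene [([161.2, 364.8], 0.82)]
seat top [([202.9, 248.8], 0.82), ([203.4, 244.5], 0.32)]
seat wrist []
```

View pics/scene0.png

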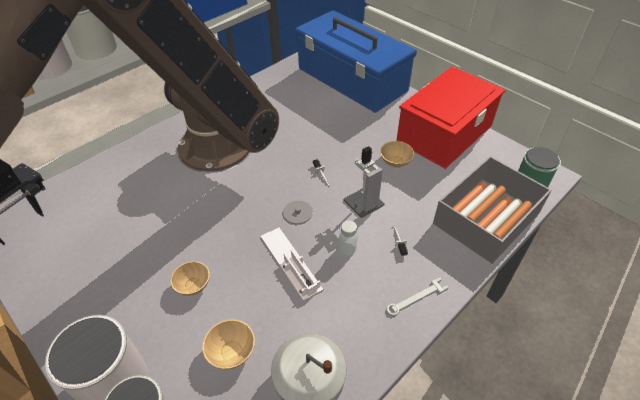

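View pics/top0.png

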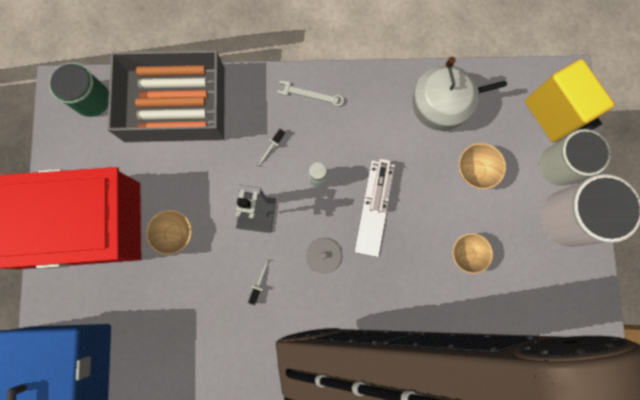

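```bash
python3 - <<'E'
from h import *
S=cam('scene');T=cam('top')
def t(n,a,b): print(n,tri([ray(S,a),ray(T,b)]))
t('rail',(259.1,288.3),(211.4,373.2))
t('leaf',(281,310.3),(170.9,379.3))
t('link',(282.6,306.9),(173.7,379.8))
t('bow',(279.7,302.3),(181,379.1))
t('stand',(201.2,361.8),(213.5,255.2))
t('seat',(161.2,364.8),(202.9,248.8))
t('pick',(160.5,364.2),(205,245.7))
t('pickB',(169.3,318.9),(143.5,276.6))
E
```

```text
rail (array([ 530.11185597, -132.53276631,    1.48133079]), [0.7, 0.7])
leaf (array([ 632.65866543, -148.46422279,   23.37130353]), [1.5, 1.5])
link (array([ 626.34241464, -152.3427173 ,   13.24320519]), [0.5, 0.5])
bow (array([ 608.23444414, -151.27316645,    5.82682184]), [1.3, 1.3])
stand (array([530.95627247, 168.34169606,   5.16101853]), [2.3, 2.3])
seat (array([531.63167805, 161.30555211, 176.37639383]), [0.5, 0.5])
pick (array([526.65122322, 167.31195895, 172.27466806]), [1.3, 1.3])
pickB (array([586.02848027,  26.79067699, 307.29133964]), [70.2, 70.2])
```

The pictures show the rail at top-view pixels (375,205), with its mouth towards the robot. The stand with a hanging pick is at (247,205), and two look-alike picks lie on the table at (270,148) and (260,282). I'll move close for a wrist view.

```bash
python3 -m inch '[[[0.8,-0.41,-0.21],0,-1],[[0.8,-0.41,-0.21],0,-1],[[0.8,-0.41,-0.21],0,-1],[[0.8,-0.41,-0.21],0,-1],[[0.8,-0.41,-0.21],0,-1],[[0.8,-0.41,-0.21],0,-1],[[0.8,-0.41,-0.21],0,-1],[[0.8,-0.41,-0.21],0,-1],[[0.1,-0.75,0],0,-1],[[0.1,-0.75,0],0,-1]]'
python3 -m inch '[[[0.15,-0.8,0],0,-1],[[0.15,-0.8,0],0,-1],[[0.15,-0.8,0],0,-1],[[0.15,-0.8,0],0,-1],[[0.15,-0.8,0],0,-1],[[0.15,-0.8,0],0,-1],[[0.15,-0.6,0],0,-1],[[0,0,0],0,-1],[[0,0,0],0,-1],[[0,0,0],0,-1]]'
python3 - <<'E'
from h import *
p=cam('wrist');save(p,'w1.png')
for t in ['stand','seat','pick','tube_end','rail','link','bow','leaf']:
    print(t,[(np.round(d['centre'],1).tolist(),round(d['score'],2)) for d in eyes.spot_point(t,p)[:3]])
E
```

```text
t: 2.7
eef_pos: [462.5, -238.0, 315.2]
tcp_rot: [-3.142, 0.0, 0.229]
ft_force: [1.0, -0.4, -0.6]
opening: 1.002
grip_force: 0.0
t: 3.95
eef_pos: [450.4, 89.5, 315.4]
tcp_rot: [3.141, 0.0, 0.228]
ft_force: [-0.3, -0.4, -1.2]
opening: 0.998
grip_force: 0.0
stand [([112.1, 285.0], 0.76)]
seat [([101.5, 266.3], 0.8), ([155.7, 463.7], 0.66)]
pick [([3.5, 340.0], 0.87), ([221.9, 261.3], 0.71), ([102.3, 265.9], 0.62)]
tube_end [([25.8, 315.3], 0.8), ([197.3, 277.2], 0.59)]
rail [([155.1, 462.8], 0.77)]
link [([145.6, 579.8], 0.67), ([100.0, 488.8], 0.59), ([107.8, 484.6], 0.58)]
bow [([116.5, 482.5], 0.5)]
leaf [([98.5, 489.6], 0.91)]
```

View pics/w1.png

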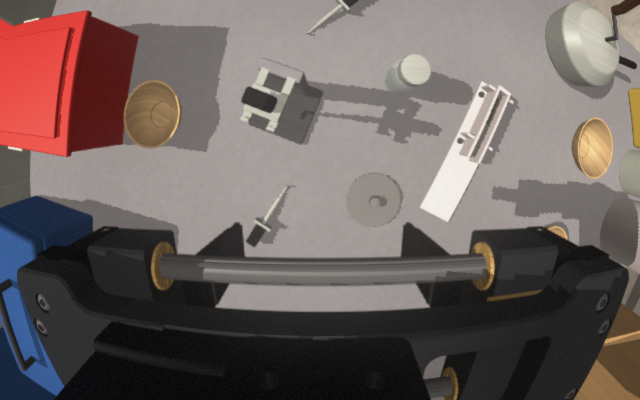

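```bash
python3 - <<'E'
import cv2
i=cv2.imread('pics/w1.png')
a=cv2.resize(i[45:155,220:330],None,fx=5,fy=5,interpolation=2)
cv2.imwrite('pics/c1.png',a)
E
```

```text
(no output)
```

View pics/c1.png

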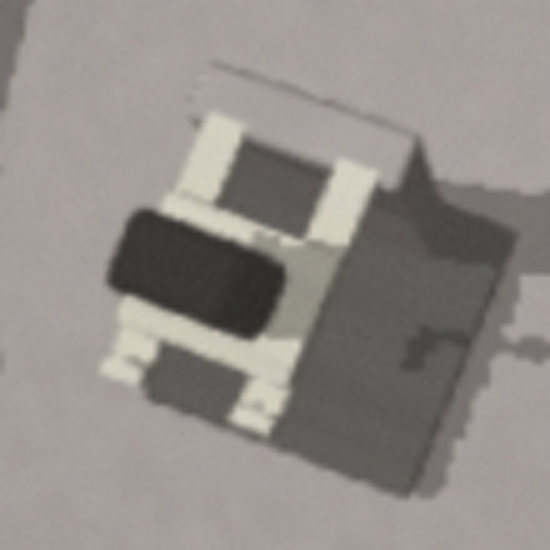

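The crop shows the fork's lips towards the robot (bottom) and the post at the back. The handle sits across both prongs at about (258,98) in the full picture.

```bash
python3 - <<'E'
from h import *
p=cam('wrist')
f=lambda c,r:(45+r/5,220+c/5)
g=lambda c,r,z:np.round(atz(ray(p,f(c,r)),z),1)
LF=g(207,115,160);RF=g(378,175,160);RL=g(268,437,163);LL=g(98,373,163)
print(LF,RF,RL,LL)
for a,b in ((LL,LF),(RL,RF)): print(np.arctan2(*(b-a)[1::-1]),np.linalg.norm((b-a)[:2]))
print(np.linalg.norm(LF-RF), np.arctan2(*(LF-RF)[1::-1])-np.pi/2)
yaw=-.165; 
c=(LF+RF+RL+LL)/4; print('seat est',c-4*np.array([1,-.166,0]))
# base corners z=8
print('base',g(215,60,8),g(415,130,8),g(515,235,8),g(407,497,8))
for r in eyes.spot_point('seat',p)[:1]: print(atz(ray(p,r['centre']),160))
for r in eyes.spot_point('stand',p)[:1]: print(atz(ray(p,r['centre']),0))
for r in eyes.boxes_of('pick',p): print(r['centre'],r['score'])
# handle top centre z=216
print('handle corners', [g(a,b,216) for a,b in ((133,208),(285,265),(262,338),(110,283))])
# rail plate corners
for rc in ((208,421),(220,446)): print(atz(ray(p,rc),6))
for n,z in (('leaf',14),('bow',6),('rail',0)):
  for r in eyes.spot_point(n,p)[:1]: print(n,atz(ray(p,r['centre']),z))
E
```

```text
[563.8 181.3 160. ] [557.9 142.6 160. ] [498.9 152.4 163. ] [505.  191.3 163. ]
-0.16845627284991302 59.64427885388501
-0.16459892485868563 59.80836061956556
39.14715826212678 -0.15128984195371764
seat est [527.4   167.564 161.5  ]
base [604.5 219.1   8. ] [594.2 152.8   8. ] [568.7 115.5   8. ] [482.3 129.5   8. ]
[528.52859751 167.88737078 160.        ]
[525.85096122 163.16929965   0.        ]
[229.2, 261.3] 0.93
[98.3, 262.0] 0.65
[9.9, 339.4] 0.52
handle corners [array([536.6, 177.2, 216. ]), array([531.7, 148.2, 216. ]), array([518.3, 149.3, 216. ]), array([522.8, 178.3, 216. ])]
[427.58167368 -84.595799     6.        ]
[ 417.57892406 -136.38288321    6.        ]
leaf [ 638.33688393 -151.03752108   14.        ]
bow [ 605.8403514  -154.80211939    6.        ]
rail [ 530.61400916 -135.79622936    0.        ]
```

```bash
python3 -m inch '[[[0,0,0],-1,-1],[[0,0,0],-1,-1],[[0,0,0],-1,-1],[[0,0,0],-1,-1],[[0,0,0],-1,-1],[[0,0,0],-1,-1],[[0,0,0],-1,-1],[[0,0,0],-1,-1],[[0,0,0],-1,-1],[[0,0,0],-1,-1]]' >/dev/null
python3 -m inch '[[[0,0,0],-1,-1],[[0,0,0],-1,-1],[[0,0,0],-1,-1],[[0,0,0],-0.5,-1],[[0.3,0.21,0],0,-1],[[0.3,0.21,0],0,-1],[[0.3,0.21,0],0,-1],[[0.3,0.21,0],0,-1],[[0.3,0.21,0],0,-1],[[0,0,0],0,-1]]'
python3 - <<'E'
from h import *
p=cam('wrist');save(p,'w2.png')
for n,z in (('seat',160),('pick',160),('tube_end',95),('rail',0),('bow',6),('leaf',14),('link',6)):
  for r in eyes.spot_point(n,p)[:3]: print(n,np.round(r['centre']),round(r['score'],2),np.round(atz(ray(p,r['centre']),z),1))
E
```

```text
t: 7.25
eef_pos: [528.1, 170.2, 314.6]
tcp_rot: [-3.141, 0.0, 1.407]
ft_force: [0.1, 0.6, 0.7]
opening: 1.001
grip_force: 0.0
pick [185. 440.] 0.98 [659.3 153.2 160. ]
pick [191. 319.] 0.76 [524.7 167.8 160. ]
pick [195. 211.] 0.76 [403.9 183.3 160. ]
tube_end [171. 416.] 0.75 [651. 161.  95.]
tube_end [198. 242.] 0.75 [419.5 162.9  95. ]
```

View pics/w2.png

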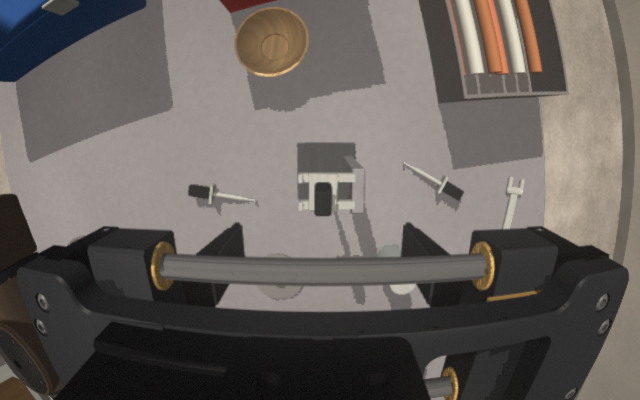

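The handle at (323,198) sits midway between the fingers and the stand is square to the image. Next I go down and grip.

```bash
python3 -m inch '[[[-0.03,-0.01,0.4],0,-1],[[0,0,0.4],0,-1],[[0,0,0.4],0,-1],[[0,0,0.4],0,-1],[[0,0,0.4],0,-1],[[0,0,0.34],0,-1],[[0,0,0],0,-1],[[0,0,0],0,1],[[0,0,0],0,1],[[0,0,0],0,1]]'
python3 -m inch '[[[0,0,0],0,1],[[0,0,0],0,1],[[0,0,0],0,1],[[0,0,0],0,1],[[0,0,0],0,1],[[0,0,0],0,1],[[0,0,0],0,1],[[0,0,0],0,1],[[0,0,0],0,1],[[0,0,0],0,1]]'
```

```text
t: 8.9
eef_pos: [526.4, 167.1, 175.6]
tcp_rot: [3.141, -0.0, 1.407]
ft_force: [0.9, -0.3, 0.1]
opening: 0.743
grip_force: 0.0
t: 10.15
eef_pos: [526.2, 167.1, 175.0]
tcp_rot: [3.142, 0.0, 1.407]
ft_force: [0.3, -0.2, 0.1]
opening: 0.168
grip_force: 30.0
```

```bash
python3 -m inch '[[[0,0,-0.12],0,1],[[0,0,-0.12],0,1],[[0,0,0],0,1],[[0,-0.4,0],0,1],[[0,-0.5,0],0,1],[[0,-0.5,0],0,1],[[0,-0.2,-0.4],0,1],[[0,0,-0.7],0,1],[[0,0,-0.7],0,1],[[0,0,-0.5],0,1]]'
python3 -m inch '[[[-0.65,0.41,0],0,1],[[-0.65,0.41,0],0,1],[[-0.65,0.41,0],0,1],[[-0.65,0.41,0],0,1],[[-0.65,0.41,0],0,1],[[-0.65,0.41,0],0,1],[[-0.65,0.41,0],0,1],[[-0.65,0.41,0],0,1],[[-0.65,0.41,0],0,1],[[0,0,0],0,1]]'
python3 - <<'E'
from h import *
print(env.state()['ft_force'])
p=cam('wrist');save(p,'w3.png')
for n,z in (('rail',0),('bow',6),('leaf',14),('link',6),('tube_end',200)):
  for r in eyes.spot_point(n,p)[:3]: print(n,np.round(r['centre']),round(r['score'],2),np.round(atz(ray(p,r['centre']),z),1))
E
```

```text
t: 11.4
eef_pos: [431.5, 182.8, 329.3]
tcp_rot: [3.14, -0.001, 1.407]
ft_force: [1.1, 0.0, -1.5]
opening: 0.166
grip_force: 30.0
t: 12.65
eef_pos: [593.1, -202.2, 326.2]
tcp_rot: [-3.14, 0.0, 1.404]
ft_force: [-0.5, 1.1, -1.0]
opening: 0.167
grip_force: 30.0
[-0.49555248  1.07749429 -1.04558685]
rail [132. 275.] 0.61 [ 528.2 -132.1    0. ]
bow [137. 327.] 0.76 [ 609.2 -154.7    6. ]
leaf [133. 343.] 0.81 [ 634.6 -151.6   14. ]
link [138. 336.] 0.77 [ 622.  -158.7    6. ]
tube_end [207. 322.] 0.83 [ 591.  -215.2  200. ]
tube_end [ 70. 200.] 0.59 [494.4 -56.6 200. ]
```

View pics/w3.png

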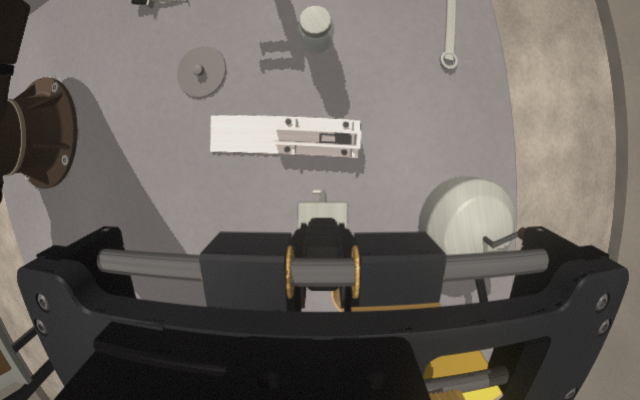

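The rail lies level across the picture at (285,135), with the mouth at about (277,133). The dark block is at (335,138). The held pick's tube and toe are at (320,200). I'm going closer.

```bash
python3 -m inch '[[[-0.13,-0.13,0.4],0,1],[[-0.13,-0.13,0.4],0,1],[[0,0,0.4],0,1],[[0,0,0.4],0,1],[[0,0,0.4],0,1],[[0,0,0],0,1],[[0,0,0],0,1],[[0,0,0],0,1],[[0,0,0],0,1],[[0,0,0],0,1]]'
python3 - <<'E'
from h import *
p=cam('wrist')
for n,z in (('rail',0),('bow',6),('leaf',14),('link',6),('tube_end',128)):
  for r in eyes.spot_point(n,p)[:3]: print(n,np.round(r['centre']),round(r['score'],2),np.round(atz(ray(p,r['centre']),z),1))
# rectified overhead view of rail at plane z=6, 0.33mm/px, world x right, y up
res=.35
xs=400+np.arange(800)*res; ys=-60-np.arange(400)*res
X,Y=np.meshgrid(xs,ys)
E=np.array(p['extrinsics'])
def rect(z):
    P=np.stack([X,Y,np.full_like(X,z)],-1)@E[:3,:3].T+E[:3,3]
    r=np.hypot(P[...,0],P[...,1]);th=np.arctan2(r,P[...,2])
    u=p['cx']+p['fx']*th*P[...,0]/r;v=p['cy']+p['fy']*th*P[...,1]/r
    return cv2.remap(p['pixels'],u.astype('f4'),v.astype('f4'),2)
a=rect(6.);cv2.imwrite('pics/r4.png',a[...,::-1]);save(p,'w4.png');np.save('r4.npy',a)
print(env.state()['eef_pos'],ray(p,(200,320))[0])
E
```

```text
t: 14.2
eef_pos: [574.8, -212.5, 207.8]
tcp_rot: [3.141, 0.0, 1.407]
ft_force: [-0.7, -0.1, -1.6]
opening: 0.168
grip_force: 30.0
rail [126. 274.] 0.78 [ 528.  -136.5    0. ]
bow [133. 340.] 0.81 [ 605.7 -158.5    6. ]
bow [125. 273.] 0.72 [ 528.8 -135.     6. ]
leaf [122. 359.] 0.57 [ 629.8 -149.    14. ]
link [133. 351.] 0.84 [ 619.5 -160.4    6. ]
tube_end [207. 324.] 0.61 [ 576.8 -213.4  128. ]
[ 574.74334243 -212.51990583  207.4072593 ] [ 586.10966907 -148.67704333  378.08107461]
```

View pics/r4.png

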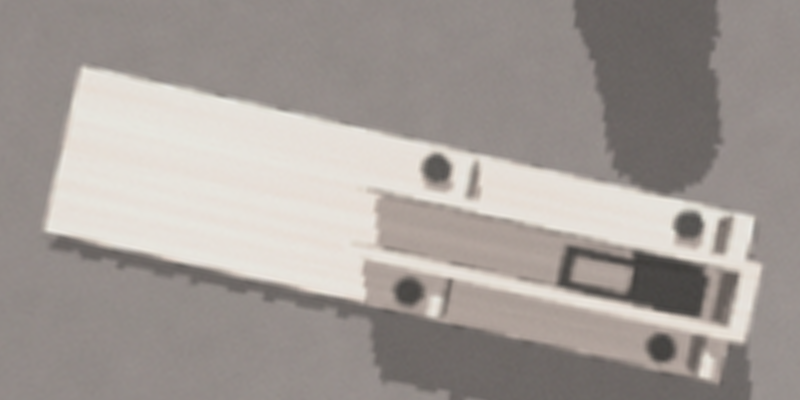

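The rectified view (0.35 mm/px) shows the rail with yaw about -0.219. The mouth is at world (529.6,-136.1) and the bow opening at pixel (602,271), which is world (610,-154.7). Next I hover above the bow and check the toe.

```bash
python3 -m inch '[[[0,0,0],0.63,1],[[0,0,0],0,1],[[0.21,0.09,0],0,1],[[0.21,0.09,0],0,1],[[0.21,0.09,0],0,1],[[0.21,0.09,0],0,1],[[0.21,0.08,0],0,1],[[0,0,0],0,1],[[0,0,0],0,1],[[0,0,0],0,1]]'
python3 - <<'E'
from h import *
print(np.round(env.state()['ft_force'],2))
ims=[]
for n in ('wrist','scene','top'):
  p=cam(n);save(p,f'{n}5.png')
  s=env.state(); R=cv2.Rodrigues(np.zeros(3))[0]
  for r in eyes.spot_point('tube_end',p)[:3]: print(n,np.round(r['centre'],1),round(r['score'],2),np.round(atz(ray(p,r['centre']),128),1))
  if n=='wrist': a=p['pixels'][100:250,220:420]
  else:
    rc=proj(p,np.array([614,-156,100.])).astype(int); a=p['pixels'][rc[0]-50:rc[0]+50,rc[1]-60:rc[1]+60]; print(n,rc)
  ims.append(cv2.resize(a,(400,int(400*a.shape[0]/a.shape[1])),interpolation=2))
h=max(i.shape[0] for i in ims[:2])
c=np.zeros((600,800,3),'u1')
c[:300,:400]=ims[0][:300];c[:ims[1].shape[0]][:300,400:]=ims[1][:300];c[300:,:400]=ims[2][:300]
cv2.imwrite('pics/c5.png',c[...,::-1])
E
```

```text
t: 15.75
eef_pos: [614.0, -157.2, 207.5]
tcp_rot: [3.142, 0.0, 1.351]
ft_force: [0.3, 0.3, -1.7]
opening: 0.17
grip_force: 30.0
[ 0.33  0.33 -1.67]
wrist [209.7 322.4] 0.89 [ 614.2 -160.3  128. ]
wrist [ 14.4 122.5] 0.56 [469.6  66.8 128. ]
scene [179.1 325.5] 0.6 [470.9  69.2 128. ]
scene [255.2 301.8] 0.56 [ 615.2 -154.9  128. ]
scene [281.7 307.6] 0.56 [ 680.  -196.3  128. ]
scene [261 301]
top [159.9 263.7] 0.47 [640.3 133.3 128. ]
top [170 386]
```

View pics/c5.png

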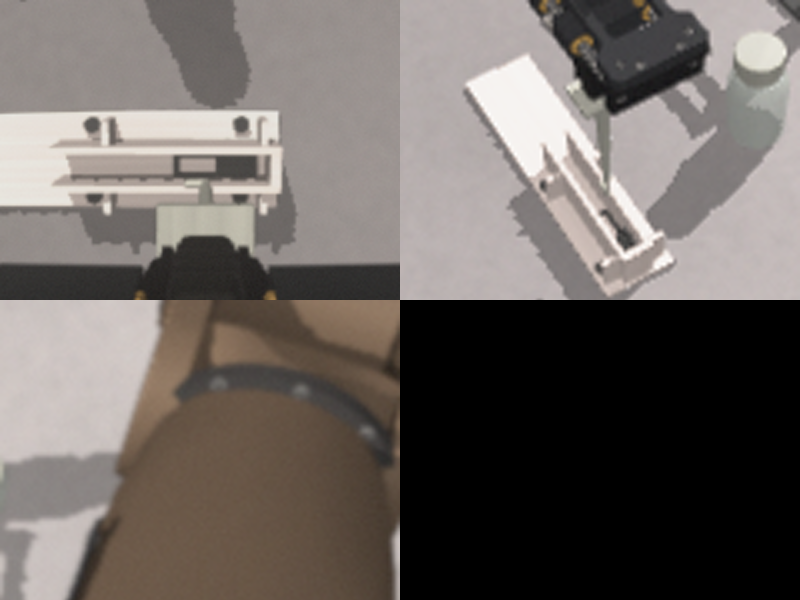

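The wrist crop shows the toe, pointing left towards the mouth, at full-picture pixel (322,191). In the scene picture the rod end is at about (302,267), over the slot. I'll triangulate it.

```bash
python3 - <<'E'
from h import *
W=cam('wrist');S=cam('scene')
rw=ray(W,(192,322.5));rs=ray(S,(267,302.3))
print(tri([rw,rs]))
for n in range(50,100,8): print(n,np.round(atz(rw,n)[:2],1),np.round(atz(rs,n)[:2],1))
print('toe tip',tri([ray(W,(192,313.5))]) if 0 else [np.round(atz(ray(W,(192,313.5)),z),1) for z in (60,80)])
a=np.hstack([cv2.resize(W['pixels'][170:210,300:350],(500,400),interpolation=2),cv2.resize(S['pixels'][245:285,285:315],(300,400),interpolation=2)])
cv2.imwrite('pics/c6.png',a[...,::-1])
E
```

```text
(array([ 615.35306884, -155.76447726,   77.66395231]), [0.1, 0.1])
50 [ 614.2 -161.4] [ 600.9 -144. ]
58 [ 614.6 -159.8] [ 605.1 -147.4]
66 [ 614.9 -158.1] [ 609.2 -150.8]
74 [ 615.3 -156.5] [ 613.4 -154.3]
82 [ 615.6 -154.8] [ 617.5 -157.7]
90 [ 616.  -153.1] [ 621.6 -161.1]
98 [ 616.4 -151.5] [ 625.8 -164.5]
toe tip [array([ 605.4, -157.3,   60. ]), array([ 606.9, -153.3,   80. ])]
```

View pics/c6.png

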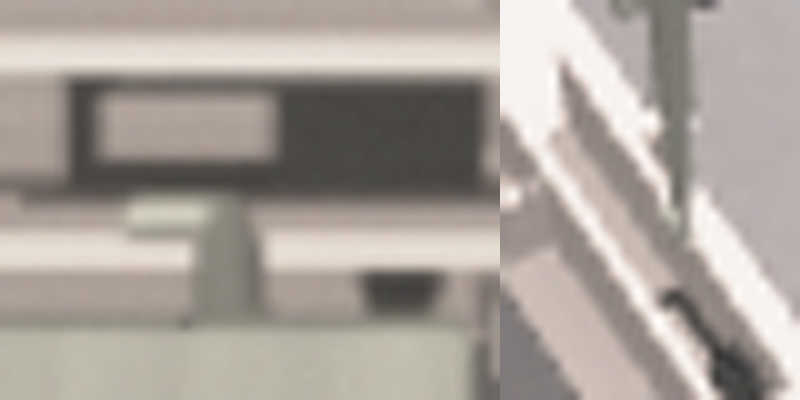

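```bash
python3 -m inch '[[[0,-0.02,0.15],0,1],[[0,0,0.15],0,1],[[0,0,0.15],0,1],[[0,0,0.15],0,1],[[0,0,0.1],0,1],[[0,0,0],0,1],[[0,0,0],0,1],[[0,0,0],0,1],[[0,0,0],0,1],[[0,0,0],0,1]]'
python3 - <<'E'
from h import *
print(np.round(env.state()['ft_force'],2))
W=cam('wrist');S=cam('scene')
a=np.hstack([cv2.resize(W['pixels'][150:220,280:370],(450,350),interpolation=2),cv2.resize(S['pixels'][245:305,275:325],(300,350),interpolation=2)])
cv2.imwrite('pics/c7.png',a[...,::-1])
E
```

```text
t: 17.4
eef_pos: [613.0, -156.5, 165.5]
tcp_rot: [3.141, 0.0, 1.352]
ft_force: [-0.2, 0.1, -2.0]
opening: 0.169
grip_force: 30.0
[-0.2   0.14 -2.02]
```

View pics/c7.png

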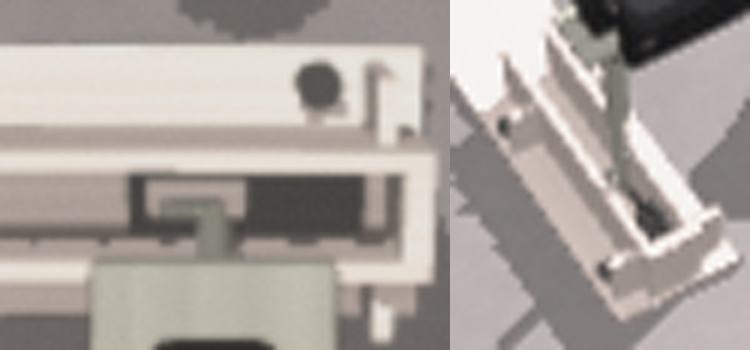

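The crop shows the toe at (160–228, 209), inside the opening (145–245), with about 3 mm spare at each end. I'll check it numerically.

```bash
python3 - <<'E'
from h import *
W=cam('wrist')
O=np.array([529.6,-136.1]);c,s=np.cos(-.219),np.sin(-.219)
def rail(rc,z):
    d=atz(ray(W,rc),z)[:2]-O; return np.round([d[0]*c+d[1]*s,-d[0]*s+d[1]*c],1)
f=lambda x,y:(150+y/5,280+x/5)
for z in (25,30,35): print('toe L,R',z,rail(f(160,209),z),rail(f(228,209),z))
print('open UL UR',rail(f(145,180),17),rail(f(246,180),17),'LL',rail(f(145,222),17))
print('walls inner',rail(f(60,151),46),rail(f(60,262),46), 'outer',rail(f(60,283),46), rail(f(60,151),40),rail(f(60,262),40))
d=env.state()['eef_pos'][:2]-O;print('tcp',d[0]*c+d[1]*s,-d[0]*s+d[1]*c)
E
```

```text
toe L,R 25 [76.1 -2.4] [90.1 -2.3]
toe L,R 30 [76.3 -1.3] [90.  -1.3]
toe L,R 35 [76.5 -0.3] [90.  -0.2]
open UL UR [72.7  2.2] [93.9  2.2] LL [72.7 -6.9]
walls inner [57.8 13.3] [57.4 -8.4] outer [ 57.3 -12.6] [57.2 12.3] [56.8 -9.9]
tcp 85.88364400004927 -1.7652775821904072
```

```bash
python3 -m inch '[[[-0.013,0,0.0],0,1],[[0,0,0.04],0,1],[[0,0,0.04],0,1],[[0,0,0.04],0,1],[[0,0,0.04],0,1],[[0,0,0.04],0,1],[[0,0,0.03],0,1],[[0,0,0],0,1],[[0,0,0],0,1],[[0,0,0],0,1]]'
python3 -m inch '[[[0,0,0.01],0,1],[[0,0,0.01],0,1],[[0,0,0.01],0,1],[[0,0,0.01],0,1],[[0,0,0],0,1],[[0,0,0],0,1],[[0,0,0],0,1],[[0,0,0],0,1],[[0,0,0],0,1],[[0,0,0],0,1]]'
```

```text
t: 18.8
eef_pos: [612.9, -157.3, 151.7]
tcp_rot: [3.141, 0.0, 1.352]
ft_force: [0.2, 0.4, -0.7]
opening: 0.169
grip_force: 30.0
t: 20.05
eef_pos: [612.8, -157.2, 149.2]
tcp_rot: [3.142, 0.0, 1.352]
ft_force: [-0.8, 0.9, -0.5]
opening: 0.167
grip_force: 30.0
```

```bash
cat > f.py <<'E'
from h import *
F=[]
for i in range(5): cam('scene'); F.append(env.state()['ft_force'])
print('mean',np.round(np.mean(F,0),2),'sd',np.round(np.std(F,0),2),np.round(env.state()['eef_pos'],2))
E
python3 f.py
python3 -m inch '[[[0,0,0.01],0,1],[[0,0,0.01],0,1],[[0,0,0.01],0,1],[[0,0,0.01],0,1],[[0,0,0.01],0,1],[[0,0,0],0,1],[[0,0,0],0,1],[[0,0,0],0,1],[[0,0,0],0,1],[[0,0,0],0,1]]'
python3 f.py
```

```text
mean [ 0.41 -0.28 -0.71] sd [0.69 0.45 0.5 ] [ 612.86 -157.23  149.22]
t: 21.55
eef_pos: [612.9, -157.3, 146.2]
tcp_rot: [3.142, 0.0, 1.352]
ft_force: [0.3, -0.0, -1.4]
opening: 0.167
grip_force: 30.0
mean [-0.32  0.64 -0.84] sd [0.33 0.43 0.37] [ 612.87 -157.23  146.23]
```

```bash
python3 -m inch '[[[0,0,0.01],0,1],[[0,0,0.01],0,1],[[0,0,0.01],0,1],[[0,0,0.01],0,1],[[0,0,0.01],0,1],[[0,0,0],0,1],[[0,0,0],0,1],[[0,0,0],0,1],[[0,0,0],0,1],[[0,0,0],0,1]]'
python3 f.py
```

```text
t: 23.05
eef_pos: [612.9, -157.3, 143.3]
tcp_rot: [3.141, 0.0, 1.352]
ft_force: [-0.3, -1.0, 4.7]
opening: 0.166
grip_force: 30.0
mean [-0.18  0.17  4.85] sd [0.12 0.28 0.4 ] [ 612.91 -157.26  143.27]
```

```bash
python3 -m inch '[[[0,0,-0.01],0,1],[[0,0,-0.01],0,1],[[0,0,0],0,1],[[0,0,0],0,1],[[0,0,0],0,1],[[0,0,0],0,1],[[0,0,0],0,1],[[0,0,0],0,1],[[0,0,0],0,1],[[0,0,0],0,1]]'
python3 f.py
python3 - <<'E'
from h import *
W=cam('wrist');a=W['pixels'].astype(int)
for r in range(180,206):
    print(r,''.join('#' if a[r,c].sum()<270 else ('T' if a[r,c,1]>a[r,c,0] else '.') for c in range(298,350)))
def wp(X):
    E=np.array(W['extrinsics']);P=E[:3,:3]@X+E[:3,3];q=np.hypot(P[0],P[1]);t=np.arctan2(q,P[2])
    return np.round([W['cy']+W['fy']*t*P[1]/q,W['cx']+W['fx']*t*P[0]/q],1)
O=np.array([529.6,-136.1]);c,s=np.cos(-.219),np.sin(-.219)
for z in (8.2,19.2):
  for x in (76.3,90): y=-2.1; print(z,x,wp(np.array([O[0]+x*c-y*s,O[1]+x*s+y*c,z])))
E
```

```text
t: 24.55
eef_pos: [612.8, -157.2, 144.4]
tcp_rot: [-3.142, 0.0, 1.352]
ft_force: [-0.7, 0.0, 3.4]
opening: 0.169
grip_force: 30.0
mean [-0.04 -0.35  2.72] sd [0.43 0.6  0.47] [ 612.84 -157.23  144.43]
180 ....................................................
181 ....................................................
182 ....................................................
183 ....................................................
184 ....................................................
185 ....................................................
186 ....................................................
187 ....................................................
188 ....................................................
189 .......###......................####################
190 .......###......................####################
191 .......###..............#.......####################
192 .......###.............###......####################
193 .......###.............###......####################
194 .......###......................####################
195 .......###......................####################
196 .......###......................####################
197 .......####....................#####################
198 .......##############.......########################
199 .......##############.......########################
200 .......##############........#######################
201 .................................................###
202 ....................................................
203 ....................................................
204 ....................................................
205 ....................................................
8.2 76.3 [191.7 312.1]
8.2 90 [191.7 325.6]
19.2 76.3 [194.  311.7]
19.2 90 [194.  325.7]
```

```bash
python3 - <<'E'
from h import *
W=cam('wrist');a=W['pixels'].astype(int)
for r in range(185,201): print(r,' '.join('%2d,%2d'%(a[r,c].sum()//30,a[r,c,0]-a[r,c,2]) for c in range(306,331)))
E
```

```text
185 22,15 22,17 22,16 22,16 22,15 22,15 22,14 22,16 22,16 22,16 22,16 22,15 22,16 22,15 22,15 22,16 22,16 22,16 22,17 22,16 22,16 22,16 22,16 22,17 22,16
186 21,19 21,20 21,18 21,19 21,18 21,19 21,19 21,18 21,18 21,19 21,19 21,18 21,18 21,18 21,19 21,18 21,17 21,18 21,17 21,18 21,17 21,17 21,18 21,18 21,18
187 15,15 15,15 17,18 18,19 18,19 18,19 18,19 18,19 18,19 18,19 18,18 18,18 18,18 18,18 18,19 18,18 18,18 18,19 18,18 18,18 18,20 18,19 18,18 18,19 18,18
188 10,11 10,10 11,11 12,12 12,12 12,14 12,12 12,12 12,13 12,13 12,12 12,12 12,13 12,12 12,11 12,13 12,12 12,12 12,11 12,13 12,13 12,13 12,11 12,11 12,11
189  7, 8  7, 6  9,11 12,15 13,17 13,17 12,15 11,12 10,12 10,11 10,11 10,11 10,12 10,11 10,11 10,11 10,12 11,15 13,17 13,17 13,16 13,17 13,16  9,11  8,10
190  7, 5  7, 7 10,10 14,18 15,19 15,20 14,16 12,14 11,12 11,12 11,13 11,13 11,13 11,13 11,13 10,12 10,12 12,15 14,18 15,20 16,21 16,20 15,19 11,13  8, 8
191  7, 7  7, 8 10,12 14,19 16,20 15,19 12,14 11,14 12,12 12,12 12,11 12,12 12,11 12,12 10, 9  9, 9  8,10  9,12 11,13 15,18 16,20 16,20 15,20 11,12  8, 7
192  7, 6  7, 8 10,12 
[... 663 characters left out ...]
 14,17 14,18 13,15 13,13 13,13 13,12 12,14 12,11 10,12 12,14 14,18 13,17 10,12  8, 8
197  7, 5  7, 6  8, 7  9,11 10,11 10,12 10,11 10,11 10,12 10,13 10,14 10,13 10,12 12,12 12,12 13,13 13,12 13,13 12,11 10,10 10,12 10,13 10,12  8, 8  7, 5
198  7, 6  6, 5  7, 6  7, 6  7, 7  7, 6  7, 6  7, 7  7, 7  7, 7  7, 6  7, 8  8, 7 11,11 12,13 13,12 13,12 12,13 12,12 10,10  8, 8  7, 6  7, 7  6, 7  7, 6
199  7, 5  7, 7  7, 6  6, 7  7, 5  6, 5  6, 5  7, 6  7, 6  6, 6  7, 5  7, 6  7, 7 11,10 13,12 13,13 13,12 12,13 12,11 10,12  8, 7  7, 6  6, 5  6, 6  7, 6
200  8, 6  8, 8  8, 8  8, 7  8, 8  8, 6  8, 7  8, 8  8, 8  8, 8  8, 8  8, 8  8, 8 11,10 12,13 13,14 13,13 12,13 12,12 11,12  9, 8  7, 8  7, 7  8, 7  8, 7
```

The toe pixels (rows 190–193, cols 312–324) match the floor level inside the opening, so it is set down at about 4 N. Next comes the drag.

```bash
python3 -m inch '[[[0,-0.06,0],0,1],[[0,-0.06,0],0,1],[[0,-0.06,0],0,1],[[0,-0.05,0],0,1],[[0,-0.05,0],0,1],[[0,-0.05,0],0,1],[[0,-0.05,0],0,1],[[0,-0.05,0],0,1],[[0,-0.05,0],0,1],[[0,-0.05,0],0,1]]'
python3 f.py
python3 - <<'E'
from h import *
p=cam('wrist');O=np.array([529.6,-136.1]);c,s=np.cos(-.219),np.sin(-.219)
for n,z in (('link',6),('bow',6)):
  for r in eyes.spot_point(n,p)[:2]:
    d=atz(ray(p,r['centre']),z)[:2]-O; print(n,round(r['score'],2),np.round([d[0]*c+d[1]*s,-d[0]*s+d[1]*c],1))
E
```

```text
t: 26.15
eef_pos: [583.2, -150.7, 145.0]
tcp_rot: [3.137, 0.0, 1.352]
ft_force: [6.9, -0.4, 1.8]
opening: 0.169
grip_force: 30.1
mean [ 6.42 -1.04  1.91] sd [0.19 0.56 0.32] [ 582.92 -150.68  144.92]
link 0.97 [77.9 -2.2]
bow 0.94 [65.4 -4.5]
```

```bash
python3 -m inch '[[[0,-0.06,0],0,1],[[0,-0.06,0],0,1],[[0,-0.06,0],0,1],[[0,-0.06,0],0,1],[[0,-0.06,0],0,1],[[0,-0.06,0],0,1],[[0,-0.06,0],0,1],[[0,-0.06,0],0,1],[[0,-0.06,0],0,1],[[0,-0.06,0],0,1]]'
python3 f.py
```

```text
t: 27.8
eef_pos: [546.5, -142.5, 144.4]
tcp_rot: [3.142, 0.0, 1.352]
ft_force: [3.0, -0.2, 2.8]
opening: 0.166
grip_force: 30.0
mean [ 1.35 -0.24  2.73] sd [0.68 0.43 0.28] [ 546.33 -142.42  144.27]
```

```bash
python3 -m inch '[[[0,-0.07,0],0,1],[[0,-0.07,0],0,1],[[0,-0.07,0],0,1],[[0,-0.07,0],0,1],[[0,-0.07,0],0,1],[[0,-0.07,0],0,1],[[0,-0.07,0],0,1],[[0,-0.07,0],0,1],[[0,-0.07,0],0,1],[[0,-0.07,0],0,1]]'
python3 f.py
python3 -m inch '[[[0,-0.07,0],0,1],[[0,-0.07,0],0,1],[[0,-0.07,0],0,1],[[0,-0.07,0],0,1],[[0,-0.07,0],0,1],[[0,-0.07,0],0,1],[[0,-0.07,0],0,1],[[0,-0.07,0],0,1],[[0,-0.05,0],0,1],[[0,0,0],0,1]]'
python3 f.py
python3 - <<'E'
from h import *
p=cam('wrist');O=np.array([529.6,-136.1]);c,s=np.cos(-.219),np.sin(-.219)
R=lambda rc,z:(lambda d:np.round([d[0]*c+d[1]*s,-d[0]*s+d[1]*c],1))(atz(ray(p,rc),z)[:2]-O)
for n,z in (('link',6),('bow',6)):
  for r in eyes.spot_point(n,p)[:2]: print(n,round(r['score'],2),R(r['centre'],z),np.round(r['centre']))
for m in eyes.cut_out('link',p)[:1]:
  yx=np.argwhere(m['mask']); q=np.array([R(v,17) for v in yx]); print(m['score'],q.min(0),q.max(0))
d=env.state()['eef_pos'][:2]-O;print('tcp',d[0]*c+d[1]*s,-d[0]*s+d[1]*c)
E
```

```text
t: 29.3
eef_pos: [505.4, -133.4, 144.4]
tcp_rot: [3.142, 0.0, 1.352]
ft_force: [3.5, 0.6, 2.3]
opening: 0.169
grip_force: 30.0
mean [ 1.06 -0.15  2.4 ] sd [0.76 0.23 0.16] [ 505.28 -133.29  144.29]
t: 30.8
eef_pos: [469.5, -125.3, 144.4]
tcp_rot: [-3.141, -0.0, 1.352]
ft_force: [1.7, 0.3, 3.1]
opening: 0.165
grip_force: 30.0
mean [ 1.4  -0.48  2.71] sd [0.78 0.45 0.3 ] [ 469.77 -125.39  144.3 ]
link 0.65 [-44.   -3.5] [193. 338.]
bow 0.67 [-55.4  -6.5] [196. 327.]
tcp -60.6955908429687 -2.5403670959013045
```

```bash
python3 -m inch '[[[0,0.05,0],0,1],[[0,0.05,0],0,1],[[0,0.05,0],0,1],[[0,0.055,0],0,1],[[0,0,0],0,1],[[0,0,0],0,1],[[0,0,0],0,1],[[0,0,0],0,1],[[0,0,0],0,1],[[0,0,0],0,1]]'
python3 - <<'E'
from h import *
W=cam('wrist');a=W['pixels'].astype(int)
for r in range(184,204): print(r,' '.join('%2d'%(a[r,c].sum()//30) for c in range(302,350)))
E
```

```text
t: 32.5
eef_pos: [482.1, -128.2, 144.5]
tcp_rot: [3.141, 0.0, 1.352]
ft_force: [-0.1, -0.4, 2.9]
opening: 0.167
grip_force: 30.0
184 22 21 20 19 19 19 19 19 19 19 19 19 19 19 19 19 19 19 19 19 19 19 19 19 19 19 19 18 15 15 15 15 14 15 15 15 15 15 15 15 15 15 15 15 17 17 18 18
185 22 19 16 14 13 14 14 13 13 14 13 13 13 13 13 14 13 13 13 13 13 13 13 13 13 13 13 11 10  9  9  9  9  9  9  9  9  9  9  9  9  9  9  9  9  9  9  9
186 22 18 13 10  9  9  9  9  9  9  9  9  9  9  9  9  9  9  9  9  9  9  9  9  9  9  9  8  9  9  9  9  9  9  9  9  8  9  9  8  9  8  8  8  8  8  8  8
187 22 18 13  9  8  9  9  9  9  9  9  9  9  9  9  9  9  9  9  9  9  9  9  9  9  9  8  8  9  9  9  9  9  9  9  9  9  9  9  9  9  9  9  9  9  9  9  9
188 22 18 13  9  8  9 13 14 14 14 14 14 14 14 14 14 14 14 14 12 11 11 11 12 12 12 11  9  9  9  9  9  9  9  9  9  9  9  9  9  9  9  9  9  9  9  9  9
189 22 18 13  9  8 10 18 19 18 16 16 16 16 15 15 15 15 15 15 14 13 13 15 18 19 19 18 12 10  9  9  9  9  9  9  9  9  9  9  9  9  9  9  9  9  9  9  9
190 22 18 13  9  8 10 18 20 19 16 15 15 15 14 14 14 14 14 14 13 13 13 15 20 22 22 2
[... 1288 characters left out ...]
  9  9  9  9  9 12 13 13 13 13 12 11  9  8  8 11 10  9  9  9  9  9  9  9  9  9  9  9  9  9  9  9  9  9  9  9
200 21 18 15 13 13 11 11 11 11 11 11 13 13 13 13 13 13 13 13 13 13 13 12 11 10  9 10 13 12 11 11 11 11 11 11 11 11 11 11 11 11 11 11 11 11 10 10 10
201 18 16 15 15 14 13 13 13 13 13 13 15 15 15 15 15 14 13 13 13 13 13 13 12 12 11 12 14 13 12 13 12 12 12 12 13 12 13 13 13 13 13 13 13 13 13 13 13
202 15 15 14 14 14 14 14 14 14 14 14 14 14 14 14 14 14 14 14 14 14 14 15 14 14 14 14 14 14 14 14 14 14 14 14 14 14 15 15 15 15 14 14 14 14 15 15 15
203 17 17 17 17 17 18 17 17 17 17 17 17 17 17 17 17 17 17 17 17 17 17 17 17 17 17 17 17 17 17 17 17 17 17 17 18 18 18 18 17 18 18 17 17 15 16 16 16
```

The toe spans cols 312–324 inside the opening's 308–328, clear at both ends. I lift it straight out.

```bash
python3 -m inch '[[[0,0,-0.04],0,1],[[0,0,-0.06],0,1],[[0,0,-0.1],0,1],[[0,0,-0.2],0,1],[[0,0,-0.45],0,1],[[0,0,-0.45],0,1],[[0,0,-0.45],0,1],[[0,0,-0.45],0,1],[[0,0,-0.45],0,1],[[0,0,-0.45],0,1]]'
python3 - <<'E'
from h import *
for q in ('wrist','scene'):
  p=cam(q);O=np.array([529.6,-136.1]);c,s=np.cos(-.219),np.sin(-.219)
  R=lambda rc,z:(lambda d:np.round([d[0]*c+d[1]*s,-d[0]*s+d[1]*c],1))(atz(ray(p,rc),z)[:2]-O)
  for n,z in (('link',6),('bow',6)):
    for r in eyes.spot_point(n,p)[:2]: print(q,n,round(r['score'],2),R(r['centre'],z),np.round(r['centre']))
  a=p['pixels']; 
  m=(a.astype(int).sum(2)<390).astype('u1')
  n,l,st,ce=cv2.connectedComponentsWithStats(m)
  for i in range(1,n):
    if 30<st[i,4]<2500 and 'wrist'==q:
      v=R(ce[i][::-1],17)
      if -100<v[0]<30 and abs(v[1])<30:
        w=np.array([R(t,17) for t in np.argwhere(l==i)]);print('dark',st[i],w.min(0),w.max(0))
print(env.state()['eef_pos'],env.state()['tcp_rot'])
E
```

```text
t: 33.8
eef_pos: [481.7, -128.0, 332.2]
tcp_rot: [3.141, 0.0, 1.352]
ft_force: [-0.6, -0.9, -2.1]
opening: 0.165
grip_force: 30.0
wrist link 0.79 [-38.7  -2.9] [168. 328.]
wrist bow 0.59 [-57.1  -3.6] [168. 316.]
dark [312 164  31   9 194] [-63.9  -7.9] [-16.4   5. ]
scene link 0.67 [-38.8   5.4] [248. 282.]
scene bow 0.65 [-46.    4.2] [247. 281.]
[ 481.53152632 -127.9435821   329.41455198] [-3.14006086e+00 -1.84594889e-04  1.35190557e+00]
```

```bash
python3 -m inch '[[[0.61,-0.24,0],0,1],[[0.61,-0.24,0],0,1],[[0.61,-0.24,0],0,1],[[0.61,-0.24,0],0,1],[[0.61,-0.24,0],0,1],[[0.61,-0.24,0],0,1],[[0.61,-0.24,0],0,1],[[0.61,-0.24,0],0,1],[[0,0,0],-0.63,1],[[0,0,0],0,1]]'
python3 -m inch '[[[0,0,0.3],0,1],[[0,0,0.4],0,1],[[0,0,0.4],0,1],[[0,0,0.4],0,1],[[0,0,0.4],0,1],[[0,0,0.35],0,1],[[0,0,0.1],0,1],[[0,0,0],0,1],[[0,0,0],0,1],[[0,0,0],0,1]]'
python3 - <<'E'
from h import *
s=env.state();print(s['eef_pos'],s['tcp_rot'])
y=s['tcp_rot'][2];d=np.array([526.2,167.1])-s['eef_pos'][:2]
print('tool x',d@[np.cos(y),np.sin(y)]/60,'y',d@[np.sin(y),-np.cos(y)]/60,'z',(s['eef_pos'][2]-190)/60,'turn',np.degrees(y-1.407)/5)
E
```

```text
t: 35.35
eef_pos: [432.7, 182.9, 329.5]
tcp_rot: [-3.14, 0.001, 1.407]
ft_force: [0.5, 0.3, -1.4]
opening: 0.167
grip_force: 30.0
t: 36.6
eef_pos: [433.3, 182.7, 190.0]
tcp_rot: [3.141, -0.0, 1.407]
ft_force: [0.7, 0.7, -1.5]
opening: 0.168
grip_force: 30.0
[433.32292381 182.73896527 189.99752395] [ 3.14052551e+00 -4.12919606e-04  1.40665781e+00]
tool x -0.004207072165255147 y 1.5697367789269827 z -4.126755835187623e-05 turn -0.003921208903032707
```

```bash
python3 -m inch '[[[0,0.25,0],0,1],[[0,0.25,0],0,1],[[0,0.25,0],0,1],[[0,0.25,0],0,1],[[0,0.22,0],0,1],[[0,0.2,0],0,1],[[0,0.15,0],0,1],[[0,0,0],0,1],[[0,0,0],0,1],[[0,0,0],0,1]]'
python3 -m inch '[[[0,0,0.06],0,1],[[0,0,0.06],0,1],[[0,0,0.06],0,1],[[0,0,0.04],0,1],[[0,0,0.02],0,1],[[0,0,0],0,1],[[0,0,0],0,1],[[0,0,0],0,1],[[0,0,0],0,1],[[0,0,0],0,1]]'
python3 f.py
```

```text
t: 37.85
eef_pos: [525.7, 167.4, 189.5]
tcp_rot: [-3.142, 0.0, 1.407]
ft_force: [-0.4, -0.4, -1.7]
opening: 0.169
grip_force: 30.0
t: 39.1
eef_pos: [526.1, 167.3, 175.0]
tcp_rot: [3.141, 0.0, 1.407]
ft_force: [-0.5, -0.4, -1.2]
opening: 0.165
grip_force: 30.0
mean [ 0.14  0.33 -1.62] sd [0.32 0.62 0.72] [526.04 167.34 175.  ]
```

```bash
python3 -m inch '[[[0,0,0.01],0,1],[[0,0,0],0,1],[[0,0,0],0,1],[[0,0,0],0,-1],[[0,0,0],0,-1],[[0,0,0],0,-1],[[0,0,0],0,-1],[[0,0,0],0,-1],[[0,0,0],0,-1],[[0,0,0],0,-1]]'
python3 -m inch '[[[0,0,0],0,-1],[[0,0,0],0,-1],[[0,0,0],0,-1],[[0,0,0],0,-1],[[0,0,-0.2],0,-1],[[0,0,-0.5],0,-1],[[0,0,-0.6],0,-1],[[0,0,-0.6],0,-1],[[0,0,-0.5],0,-1],[[0,0,0],0,-1]]'
python3 - <<'E'
from h import *
for q in ('wrist','scene'):
  p=cam(q)
  for n,z in (('pick',160),('seat',160),('link',6),('tube_end',95)):
    for r in eyes.spot_point(n,p)[:3]: print(q,n,round(r['score'],2),np.round(r['centre']),np.round(atz(ray(p,r['centre']),z),1))
E
```

```text
t: 40.6
eef_pos: [526.0, 167.3, 174.4]
tcp_rot: [-3.142, 0.0, 1.407]
ft_force: [-0.3, -0.1, -0.2]
opening: 0.847
grip_force: 0.0
t: 41.85
eef_pos: [526.5, 167.5, 321.2]
tcp_rot: [3.137, -0.002, 1.407]
ft_force: [-0.8, -0.2, -0.7]
opening: 1.0
grip_force: 0.0
wrist pick 0.83 [195. 213.] [403.9 179.8 160. ]
wrist pick 0.8 [183. 438.] [658.9 151.4 160. ]
wrist pick 0.68 [187. 319.] [524.9 168.7 160. ]
wrist seat 0.68 [188. 322.] [527.9 166.7 160. ]
wrist link 0.58 [276. 279.] [422.4  -4.9   6. ]
wrist tube_end 0.81 [168. 413.] [648.8 161.7  95. ]
wrist tube_end 0.78 [197. 242.] [418.1 160.5  95. ]
scene pick 0.61 [158. 366.] [516.3 187.7 160. ]
scene pick 0.61 [242. 400.] [770.4  25.9 160. ]
scene pick 0.6 [171. 318.] [456.1  53.5 160. ]
scene seat 0.76 [164. 365.] [528.8 167.1 160. ]
scene link 0.38 [247. 279.] [ 484.5 -126.6    6. ]
scene tube_end 0.77 [179. 364.] [526.4 171.4  95. ]
scene tube_end 0.74 [231. 396.] [715.1  87.7  95. ]
scene tube_end 0.49 [180. 326.] [452.5  89.8  95. ]
```

The pick is back at its seat, where it was before, and the link lies on the plate. I'm handing the job in.

```bash
python3 -c "
from cell import env
print(env.job_done())"
```

```text
the job is handed in; nothing more can be done
None
```

I dragged the link out of the slot until all of it lay on the front plate (rail x about -64 to -16 mm), hung the pick back in its fork and let go, and handed the job in at about 42 s; no verdict came back.

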